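# Thread the guide rod through the work holder on the rotary table

## Robot

A 6-joint arm with a two-finger parallel gripper is mounted at the origin on the work surface. World frame = base frame: x ahead of the robot, y to its left, z up, the work surface at z = 0. Lengths are in m, angles in degrees, forces in N, time in s.
With the tool pointing down it reaches from about 0.25 to 0.725 m from the base axis. Payload 9.7 kg.
Tool frame: the origin (TCP) lies at the very end of the fingers, on their centre line; the grasp point (between the pads) lies 19 mm behind it; z points along the fingers, y is the direction in which the jaws open and shut (so a half turn about z gives the same grasp; the last joint's range is limited). The gripper opens to 85 mm and grips with 20 to 120 N. Pads are 22 mm wide; open, the fingers measure 114 mm over their backs; the gripper's body (76 mm by 85 mm) begins 54 mm behind the grasp point. The pads swing forward as they close: fully open they stand 13 mm farther back than shut.
Start: joints at [-67.781, 4.979, 10.078, 95.1, 0, 90], TCP at [0.208, -0.509, 0.194] pointing down, gripper open.
Joint ranges: [-179.16, 179.16], [-48.56, 103.87], [-65.8, 70.77], [-126.05, 130.52], [-82.76, 87.17], [-180, 180]. Speed limits (degrees/s): [127.2, 127.2, 147.25, 180, 180, 180].

## Interface

Orientations are given as [roll, pitch, yaw] about the fixed x, y, z axes, in that order (R = Rz(yaw) Ry(pitch) Rx(roll)).
In Python, from workcell import bot gives the robot as it stands.
- The arm moves only by the shell command python3 -m pendant 'ROWS' [FORCE]. ROWS is JSON, a list that holds one entry, the list of rows, each a list of 7 numbers: the shift along the tool's x, y, z in cm, then the turn, a rotation vector about the tool's x, y, z in rad, then the opening in per cent of the stroke, from 0 (shut) to 100 (fully open). In form: [[[dx, dy, dz, ax, ay, az, gripper], ...]]. A call has 1 to 5 rows; each row shifts and turns the pose as measured when the row begins, along the tool's axes as they then stand; what a row does not reach is not made up. A row lasts 1/12 s, in which the tool goes at most 41.7 mm and 7.16 degrees, less where a joint would pass 70% of its speed; a pose out of reach is approached as far as the arm can. A call with a gripper value outside its range is refused whole. The fingers move at their own pace and stop on an object; FORCE is the grip in N (left out, the last holds). Time passes only in rows, so rows that do not move let the fingers close. It gives the time, the measured TCP pose, the force and the opening at its end, in the units of the state.
- bot.get_obs(): the state, without advancing time (a new reading comes with each control period).
- bot.camera(name): name is "scene" or "top" or "wrist"; returns the picture (384x512x3 uint8, red, green, blue); there is no depth.
- bot.get_calibration(name): a dict with "intrinsics" (3x3 intrinsics, pixels), "pose" (4x4, takes a point from camera to world coordinates); the wrist camera has in their place "T_tool_cam" (4x4, takes a point from camera to tool coordinates, whose origin is the TCP and whose axes are the flange's). Camera axes: x right, y down, z forward; pixel columns grow to the right and rows downward; lengths in m; the calibration is good to about 2 mm. A picture is of the moment at which its call begins: read the wrist's pose just before it. get_calibration takes no time and is no camera call.
- bot.job_done(): hands the job in, once; it reports no verdict.
Trained networks look in the newest picture that a camera, given by its name, has taken for a name from the list of things; names that differ only in an ending like _2 or _b are one class to them, and where a whole thing is asked for, a point or a joint stands for the part that bears it (a point fixed in the world has none). Each returns a list of dicts, best first, with "confidence" (0 to 1); they miss things now and then, are a little off and sometimes report something else, mostly with a low value. They report only what shows in the picture. A call takes as long as a camera call.
- bot.masks_of(camera, thing): "pixels" (384x512 bool, what is visible of it) and "extent" ([left, top, right, bottom] in pixels, round what is visible of it).
- bot.mark_of(camera, thing): "uv" ([column, row] in pixels: a listed point, or the origin of a listed thing).
The state is a dict: "time": time; "q": joint angles; "qd": joint speeds; "joint_efforts": joint torques, N m; "ee_pos": TCP position; "tcp_rot": TCP orientation; "wrist_force": force on the tool from outside, world axes, zero at the start; "torque": the same for the moment, N m; "opening": finger opening in m.
Only numpy, scipy, OpenCV 4.12 (cv2) and the standard library are available. Lean on these libraries where they do the work, as an engineer would, in place of code of your own. Each camera call takes 0.05 s, during which the arm holds its last target. There are 200 camera calls.

## Task

Lift the lid of the blue instrument case right open until it rests on its stop, take the guide rod out by its orange grip, and thread it through the two brass bushings of the blue work holder on the rotary table: first the bushing nearer the case, then the farther one, without forcing it. Finish while still holding the rod by its grip so that it spans both bushings, with its tip showing clearly beyond the far one and the orange grip still clear of the near one: do not let go, as a colleague will clamp it while you hold. Leave the lid open and everything else on the table where it is.

Things in the scene. Friction and masses are not known exactly. Their poses are not given: they have to be found in the camera images.
- case: blue metal case, 120 (x) x 240 (y) x 55 mm, walls and floor 5 mm, fixed; origin at the centre of its underside, z up, lid hinge on its +x side (far from the robot). Rubber cradles in it hold the rod along y, centre line 32 mm above the table and 8 mm to the -x side of the middle, grip end towards -y; beside the grip's middle 25 mm fingers fit down to 7 mm above the table
- lid (a joint): angle of the case lid, rad: 0 shut, grows as it opens, rests on its stop at 1.8 (leaning back past upright); lightly damped, let go below about 1.55 it falls shut, beyond that it falls back to the stop. A 6 mm plate of 0.25 kg, hinged about the case's y
- lid_bar (a point): middle of the lid's black handle bar: round, 10 mm thick, 90 mm long along the case's y, 40 mm in front of the lid's free edge, 160 mm from the hinge line and 3 mm above it when shut (58.5 mm above the table). Can be pinched from above across the case's x; turns between the fingers as the lid swings. Axes: the lid's, equal to the case's when shut
- lid_hinge (a point): middle of the lid's hinge line, at the case's far upper edge (60 mm along the case's +x from its middle), 55.5 mm above the table
- rod: guide rod, 70 to 150 g: orange grip 18 x 18 mm, 50 mm long, then a steel rod of 12 mm diameter, 150 mm long, the last 8 mm tapered to 5 mm. Origin at the grip's centre, y along the rod towards the tip, x and z square to the grip's flats; centre of mass about 50 mm from the origin towards the tip. Lies level in the case at first, flats upright
- rod_tip (a point): end of the rod's tapered nose, 175 mm from the centre of the grip
- rotab: dark grey round rotary table, 230 mm diameter, 55 mm high, fixed; origin at the centre of its underside, z up. On it a blue holder: foot 70 (x) x 125 (y) mm, top at 63 mm, and two upright lugs in a row along y, 50 mm wide, 16 mm thick, tops at 121 mm, with brass bushings of 16 mm bore in line along its y, 98 mm above the work surface. Entered from its -y side, facing the case
- bush_near (a point): centre of the bushing nearer the case, in the middle of its lug's thickness (the brass stands 10 mm to either side); axes are those of rotab, the bore along y
- bush_far (a point): centre of the farther bushing, 90 mm further along rotab's +y, same axes, in the middle of its lug's thickness (the brass stands 10 mm to either side)
- ring: bystander: steel ring gauge, 56 mm across, 22 mm high, origin under its centre
- weight: bystander: brass weight, 36 mm across, 42 mm high, origin under its centre
- block: bystander: white ceramic gauge block, 35 x 30 x 24 mm, origin under its centre
- pen: bystander: green pen, 140 mm long along its x, 13 mm high, origin under its middle
- ball: bystander: white reference ball on a blue foot 60 mm across, 99 mm high, origin under its centre
- collar: bystander: plain black collar blank, solid, 40 mm across, 35 mm high, origin under its centre

How it is judged (in metres and radians):
On the way, in this order (a step that is already met when the one before it is completed fails the run):
1. the lid is open on its stop (value of joint lid above 1.7 rad), for 0.2 s.
2. the rod, held by the fingers, has its tip through the near bushing (y of rod_tip in the frame of bush_near above 0.01 m and x of rod_tip in the frame of bush_near between -0.008 and 0.008 m and z of rod_tip in the frame of bush_near between -0.008 and 0.008 m and contact force between the fingers and rod above 1 N), for 0.05 s.
At the end, for the whole second after the job is handed in: Fingers grip the resting rod (over 2 N, under 20 mm/s); it lies in both bores (within 0.06 rad), tip 5 mm or more past the far brass, grip face 3 mm or more short of the near brass, pressing on the holder with under 20 N; lid open over 1.7 rad (y of rod_tip in the frame of bush_far above 0.015 m and x of rod_tip in the frame of bush_far between -0.008 and 0.008 m and z of rod_tip in the frame of bush_far between -0.008 and 0.008 m and y of rod in the frame of bush_near below -0.038 m and angle between the y axis of rod and the y axis of rotab, either way round below 0.06 rad and contact force between the fingers and rod above 2 N and contact force between rod and rotab below 20 N and linear speed of rod below 0.02 m/s and value of joint lid above 1.7 rad); the arm keeps its last pose, push and grip.
It fails at once if a bystander was moved by more than 30 mm (distance of any of ring, weight, block, pen, ball, collar from where it was at the start of the episode above 0.03 m).
It fails at once if the rod was forced against the work holder (over 60 N) (contact force between rod and rotab above 60 N).
It also fails if it takes over 64 s, if anything falls off the work surface, if the arm or the gripper's body presses on something with over 40 N, if the wrist force passes 120 N, or if a joint passes its speed limit or range.

## Working session

There is one attempt and no reset: what is moved stays moved. The work goes in short steps, Python scripts to look and compute and a shell command to move; the robot and the scene stay as the last step left them, time stands still between calls to the robot, and variables do not carry over. Pictures are saved under pics/ and viewed, about 8 in all and at most 12, crops included, and the job is handed in when it is done.

```bash
ls; mkdir -p pics
cat > h.py <<'E'
import numpy as np, cv2, json
from scipy.spatial.transform import Rotation as R
from workcell import bot
def cam(name):
    o=bot.get_obs(); im=bot.camera(name); c=bot.get_calibration(name); K=np.array(c["intrinsics"])
    if name=="wrist":
        T=np.eye(4); T[:3,:3]=rot(o); T[:3,3]=o["ee_pos"]; P=T@np.array(c["T_tool_cam"])
    else: P=np.array(c["pose"])
    return im,K,P
def rot(o): return R.from_euler("xyz",o["tcp_rot"],degrees=True).as_matrix()
def save(im,n): cv2.imwrite("pics/"+n,im[:,:,::-1])
def ray(uv,K,P):
    d=P[:3,:3]@np.linalg.inv(K)@[uv[0],uv[1],1]; return P[:3,3],d
def atz(uv,z,K,P):
    o,d=ray(uv,K,P); return o+d*(z-o[2])/d[2]
def proj(X,K,P):
    p=K@(P[:3,:3].T@(np.array(X)-P[:3,3])); return p[:2]/p[2]
def tri(rays):
    A=np.zeros((3,3));b=np.zeros(3)
    for o,d in rays:
        d=d/np.linalg.norm(d);M=np.eye(3)-np.outer(d,d);A+=M;b+=M@o
    return np.linalg.solve(A,b)
E
python3 - <<'E'
from h import *
o=bot.get_obs();print(o)
zs=dict(lid_bar=.0585,lid_hinge=.0555,case=0,bush_near=.098,bush_far=.098,rotab=0,ring=0,weight=0,block=0,pen=0,ball=0,collar=0)
ims=[];rs={}
for n in ("scene","top"):
    im,K,P=cam(n);ims.append(im);print(n,P[:3,3].round(3))
    for t,z in zs.items():
        m=bot.mark_of(n,t)[:2]
        for k in m[:1]: rs.setdefault(t,[]).append(ray(k["uv"],K,P))
        print(t,[(np.round(k["uv"],0).tolist(),round(k["confidence"],2),atz(k["uv"],z,K,P).round(4).tolist()) for k in m])
for t,r in rs.items():
    if len(r)==2: print(t,tri(r).round(4))
save(np.vstack(ims),"a.png")
E
```

```text
pics
{'time': 0.0, 'q': array([-6.77799159e+01,  5.00997013e+00,  1.00325511e+01,  9.50984430e+01,
       -3.12804949e-04,  9.00007144e+01]), 'qd': array([ 0.0451581 ,  0.01871296,  0.00854467,  0.05657617, -0.06183425,
        0.02695754]), 'joint_efforts': array([ 1.94723005e-03, -5.20385635e+01,  4.64802969e+01,  1.62334606e-02,
        1.57253289e-04,  2.33425021e-05]), 'ee_pos': array([ 0.20788192, -0.50889377,  0.19287689]), 'tcp_rot': array([-1.79924138e+02,  3.13750535e-04,  2.22193702e+01]), 'wrist_force': array([-0.29822319, -0.87272249, -0.33455209]), 'torque': array([ 0.02274244, -0.05772283,  0.03432966]), 'opening': 0.08553465979497847}
scene [1.169 0.57  0.699]
lid_bar [([219.0, 137.0], 0.6, [0.4277, -0.2463, 0.0585])]
lid_hinge [([174.0, 163.0], 0.81, [0.5924, -0.2415, 0.0555]), ([354.0, 248.0], 0.42, [0.5459, 0.269, 0.0555])]
case [([194.0, 171.0], 0.58, [0.531, -0.2394, 0.0])]
bush_near [([340.0, 208.0], 0.93, [0.5048, 0.2012, 0.098]), ([387.0, 221.0], 0.5, [0.4753, 0.2947, 0.098])]
bush_far [([385.0, 220.0], 0.92, [0.4778, 0.2914, 0.098]), ([264.0, 215.0], 0.33, [0
[... 907 characters left out ...]
4, 0.0])]
weight [([240.0, 272.0], 0.73, [0.4115, 0.0474, 0.0]), ([358.0, 262.0], 0.31, [0.4355, -0.2579, 0.0])]
block [([249.0, 214.0], 0.51, [0.5617, 0.026, 0.0])]
pen [([260.0, 147.0], 0.48, [0.7487, -0.0034, 0.0])]
ball [([319.0, 153.0], 0.92, [0.7296, -0.1652, 0.0])]
collar [([214.0, 149.0], 0.75, [0.7431, 0.1211, 0.0])]
lid_bar [ 0.4315 -0.2421  0.0618]
lid_hinge [ 0.5938 -0.2338  0.0587]
case [ 0.4593 -0.2892 -0.0645]
bush_near [0.5025 0.2008 0.0963]
bush_far [0.4801 0.292  0.0997]
rotab [0.499  0.2462 0.0171]
ring [0.6814 0.0382 0.0051]
weight [0.41   0.0489 0.0064]
block [0.5598 0.0282 0.0016]
pen [ 0.75   -0.0053  0.0018]
ball [ 0.7332 -0.1675 -0.0072]
collar [0.7415 0.1214 0.0034]
```

```bash
python3 -m pendant --help 2>&1 | head -20
```

```text
invalid input: not JSON, or not a number
```

View pics/a.png

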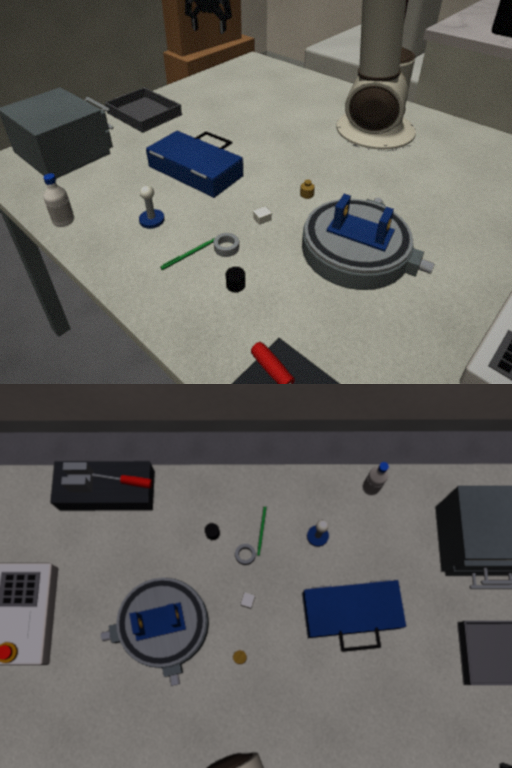

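Top picture: the case is at about (355,610), with its handle towards the robot at (360,640), and the rotary table is at (163,620). The marks agree with both views. The case yaw is about 5° and the holder's about 13°. Next I'll turn the tool and close in.

```bash
cat >> h.py <<'E'
def plan(pos,yaw):
    "remaining shift (cm, tool axes) and turn (rotvec, tool) to a tool-down pose"
    o=bot.get_obs();r=rot(o);t=R.from_euler("xyz",[180,0,yaw],degrees=True).as_matrix()
    print("t",round(o["time"],2),"tcp",np.round(o["ee_pos"],4),np.round(o["tcp_rot"],1),"F",np.round(o["wrist_force"],1),"open",round(o["opening"],4),
     "shift cm",(r.T@(np.array(pos)-o["ee_pos"])*100).round(2),"turn",R.from_matrix(r.T@t).as_rotvec().round(3))
E
python3 -m pendant '[[[0,0,0,0,0,-0.125,100],[0,0,0,0,0,-0.125,100],[0,0,0,0,0,-0.125,100],[0,0,0,0,0,-0.125,100],[0,0,0,0,0,-0.125,100]]]' && python3 -m pendant '[[[0,0,0,0,0,-0.125,100],[0,0,0,0,0,-0.125,100],[0,0,0,0,0,-0.125,100],[0,0,0,0,0,-0.125,100],[0,0,0,0,0,-0.125,100]]]'
python3 - <<'E'
from h import *
plan([.431,-.2425,.2],95)
print(np.round(bot.get_calibration("wrist")["T_tool_cam"],3))
im,K,P=cam("top")
for t in("case","rotab","lid_hinge"):
    for m in bot.masks_of("top",t)[:1]:
        c,_=cv2.findContours(m["pixels"].astype(np.uint8),0,1); c=max(c,key=cv2.contourArea)
        print(t,m["confidence"],cv2.minAreaRect(c),[atz(p,.055,K,P).round(4)[:2].tolist() for p in cv2.boxPoints(cv2.minAreaRect(c))])
E
```

```text
time: 1.72
ee_pos: [0.208, -0.5092, 0.1936]
tcp_rot: [180.0, -0.0, 58.3]
wrist_force: [-0.2, 0.5, -0.4]
opening: 0.0855
time: 2.13
ee_pos: [0.208, -0.5092, 0.1936]
tcp_rot: [-180.0, 0.0, 94.1]
wrist_force: [-0.8, 0.3, 0.8]
opening: 0.0853
t 2.13 tcp [ 0.208  -0.5092  0.1936] [-180.     0.    94.1] F [-0.8  0.3  0.8] open 0.0853 shift cm [25.02 24.14 -0.64] turn [-0.     0.    -0.016]
[[-0.    -0.954 -0.301  0.077]
 [ 1.    -0.001  0.001 -0.   ]
 [-0.001 -0.301  0.954 -0.18 ]
 [ 0.     0.     0.     1.   ]]
case 0.61 ((354.23291015625, 231.7123260498047), (69.30133056640625, 101.02082061767578), 83.9909896850586) [[0.582, -0.1054], [0.6092, -0.3613], [0.4355, -0.3671], [0.4097, -0.1194]]
rotab 0.56 ((161.67015075683594, 238.4490966796875), (92.64962005615234, 93.76161193847656), 32.5248908996582) [[0.4546, 0.4004], [0.6571, 0.2854], [0.5277, 0.0826], [0.3347, 0.2021]]
lid_hinge 0.63 ((354.95355224609375, 231.88412475585938), (69.3883285522461, 98.5087890625), 84.0938491821289) [[0.5822, -0.1105], [0.6083, -0.3601], [0.4344, -0.3656], [0.4097, -0.124]]
```

```bash
python3 -m pendant '[[[2.5,2.4,0,0,0,-0.01,100],[2.5,2.4,0,0,0,0,100],[2.5,2.4,0,0,0,0,100],[2.5,2.4,0,0,0,0,100],[2.5,2.4,0,0,0,0,100]]]' >/dev/null&& python3 -m pendant '[[[2.5,2.4,0,0,0,0,40],[2.5,2.4,0,0,0,0,40],[2.5,2.4,0,0,0,0,40],[2.5,2.4,0,0,0,0,40],[2.5,2.4,0,0,0,0,40]]]'
python3 - <<'E'
from h import *
plan([.431,-.2425,.2],95)
im,K,P=cam("wrist");save(im,"w1.png")
for t,z in(("lid_bar",.0585),("lid_hinge",.0555),("case",0)):
    for m in bot.mark_of("wrist",t)[:2]: print(t,np.round(m["uv"]),round(m["confidence"],2),atz(m["uv"],z,K,P).round(4))
E
```

```text
time: 3.17
ee_pos: [0.4406, -0.2414, 0.1927]
tcp_rot: [180.0, 0.1, 90.8]
wrist_force: [-0.0, -0.4, -0.7]
opening: 0.0341
t 3.17 tcp [ 0.4406 -0.2414  0.1927] [1.80e+02 1.00e-01 9.08e+01] F [-0.  -0.4 -0.7] open 0.0341 shift cm [-0.1  -0.96 -0.73] turn [ 0.001  0.002 -0.073]
lid_bar [247. 182.] 0.62 [ 0.4276 -0.2529  0.0585]
lid_hinge [401. 170.] 0.68 [ 0.5917 -0.2376  0.0555]
case [332. 163.] 0.62 [ 0.5315 -0.2428  0.    ]
```

View pics/w1.png

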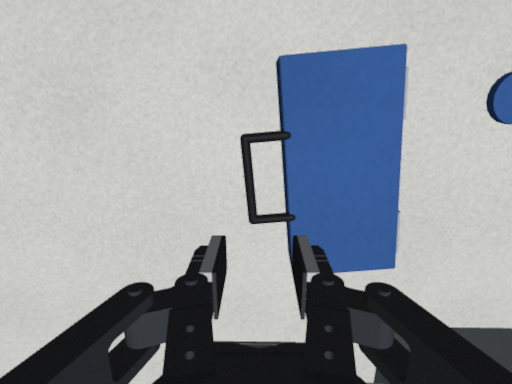

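The wrist view shows the bar from (246,139) to (253,218), clear of the lid, with the lid's free edge from (280,58) to (289,270). I'll get the exact pose from these.

Run:
```python
from h import *
o=bot.get_obs();c=bot.get_calibration("wrist");K=np.array(c["intrinsics"]);T=np.eye(4);T[:3,:3]=rot(o);T[:3,3]=o["ee_pos"];P=T@np.array(c["T_tool_cam"])
g=lambda u:atz(u,.0585,K,P)[:2]
a,b=g((246,139)),g((253,218));print("bar",(a+b)/2,np.linalg.norm(a-b),np.degrees(np.arctan2(*(-(a-b)*[1,-1])))) 
f=g((405,45));h=g((397,267));e=g((280,57));print("far edge",f,h,np.linalg.norm(f-h),np.degrees(np.arctan2(-(f-h)[0],(f-h)[1])),"side",np.linalg.norm(f-e),np.degrees(np.arctan2((f-e)[1],(f-e)[0])), "hinge mid",(f+h)/2)
plan([*((a+b)/2),.0395],95)
```

```text
bar [ 0.43025599 -0.25136097] 0.08732737187211034 5.38664471060254
far edge [ 0.57448803 -0.11775623] [ 0.60353922 -0.35367328] 0.2376990209450271 7.020149463403571 side 0.11722817594884849 6.08534130092663 hinge mid [ 0.58901362 -0.23571475]
t 3.37 tcp [ 0.4401 -0.2422  0.1924] [-1.8e+02  1.0e-01  9.1e+01] F [0.1 0.  0.8] open 0.034 shift cm [-0.87 -1.   15.29] turn [-0.     0.001 -0.069]
```

```bash
python3 -m pendant '[[[-0.9,-1.0,1,0,0,-0.087,40],[0,0,4,0,0,0,40],[0,0,4,0,0,0,40],[0,0,0,0,0,0,40]]]' >/dev/null
python3 - <<'E'
from h import *
plan([.430,-.2514,.0395],96)
E
```

```text
t 3.7 tcp [ 0.4285 -0.2556  0.1017] [179.8   0.3  95.6] F [-0.6  0.  -0.9] open 0.0342 shift cm [0.43 0.17 6.22] turn [ 0.003  0.005 -0.008]
```

```bash
python3 -m pendant '[[[0.4,0.2,2,0,0,-0.008,40],[0,0,2.4,0,0,0,40],[0,0,1.9,0,0,0,40],[0,0,0,0,0,0,40]]]' >/dev/null
python3 - <<'E'
from h import *
plan([.430,-.2514,.0395],96)
E
python3 -m pendant '[[[0,0,0,0,0,0,0],[0,0,0,0,0,0,0],[0,0,0,0,0,0,0],[0,0,0,0,0,0,0],[0,0,0,0,0,0,0]]]' 30
python3 - <<'E'
from h import *
plan([.430,-.2514,.0395],96)
E
```

```text
t 4.03 tcp [ 0.4284 -0.2559  0.0422] [179.7   0.4  95.2] F [-0.  -0.5 -0.2] open 0.0342 shift cm [0.44 0.2  0.26] turn [ 0.005  0.007 -0.013]
time: 4.45
ee_pos: [0.4303, -0.2596, 0.0511]
tcp_rot: [179.4, 0.7, 94.9]
wrist_force: [1.2, -0.1, 0.7]
opening: 0.0001
t 4.45 tcp [ 0.4303 -0.2596  0.0511] [179.4   0.7  94.9] F [ 1.2 -0.1  0.7] open 0.0001 shift cm [0.83 0.03 1.15] turn [ 0.011  0.012 -0.02 ]
```

```bash
python3 -m pendant '[[[0,0,0,0,0,0,0],[0,0,0,0,0,0,0],[0,0,0,0,0,0,0]]]'
python3 - <<'E'
from h import *
im,K,P=cam("wrist");save(im,"w2.png")
plan([.430,-.2514,.0395],96)
E
```

```text
time: 4.7
ee_pos: [0.4312, -0.2601, 0.053]
tcp_rot: [179.2, 0.8, 94.9]
wrist_force: [-0.7, 0.5, 0.4]
opening: 0.0
t 4.75 tcp [ 0.4312 -0.2601  0.053 ] [179.2   0.8  94.9] F [0.2 0.9 0.5] open -0.0 shift cm [ 0.89 -0.07  1.33] turn [ 0.013  0.014 -0.02 ]
```

View pics/w2.png

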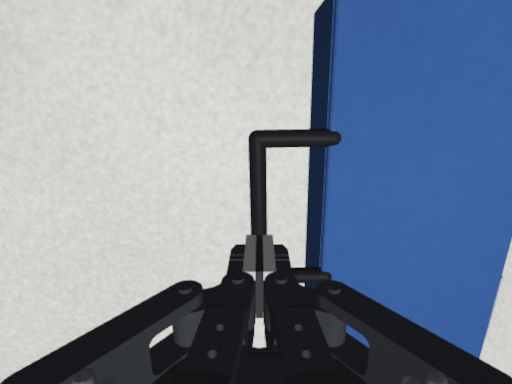

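The fingers line up with the bar at (258,190), but they shut above it. Rows with no motion let the arm drift upward. I'll open, go deeper and close while compensating for the drift.

```bash
python3 -m pendant '[[[0,0,0,0,0,0,40],[0.3,0,0,0.006,0.007,-0.02,40],[0.3,0,0.1,0.006,0.007,0,40],[0.2,0,1.2,0,0,0,40],[0.1,0,1.2,0,0,0,40]]]'
python3 - <<'E'
from h import *
plan([.430,-.2514,.034],96)
E
```

```text
time: 5.17
ee_pos: [0.4314, -0.2508, 0.0283]
tcp_rot: [179.9, -0.0, 96.2]
wrist_force: [0.6, -0.2, -0.7]
opening: 0.0342
t 5.17 tcp [ 0.4314 -0.2508  0.0283] [179.9  -0.   96.2] F [ 0.6 -0.2 -0.7] open 0.0342 shift cm [-0.04 -0.15 -0.57] turn [ 0.002 -0.     0.003]
```

```bash
python3 -m pendant '[[[0,-0.1,0,0,0,0,0],[0,0,0,0,0,0,0],[0,0,0,0,0,0,0],[0,0,0,0,0,0,0],[0,0,0,0,0,0,0]]]' 30
python3 - <<'E'
from h import *
plan([.430,-.2514,.0395],96)
E
```

```text
time: 5.58
ee_pos: [0.4309, -0.2499, 0.0262]
tcp_rot: [179.8, -0.1, 96.2]
wrist_force: [-0.1, 0.1, 0.1]
opening: -0.0002
t 5.58 tcp [ 0.4309 -0.2499  0.0262] [ 1.798e+02 -1.000e-01  9.620e+01] F [-0.1  0.1  0.1] open -0.0002 shift cm [-0.14 -0.1  -1.33] turn [ 0.003 -0.001  0.004]
```

Run:
```python
from h import *
im,K,P=cam("wrist");im2,_,_=cam("scene");
save(np.hstack([im[:,:400],cv2.resize(im2[60:260,80:288],(400,384))]),"w3.png")
```

```text
(no output)
```

View pics/w3.png

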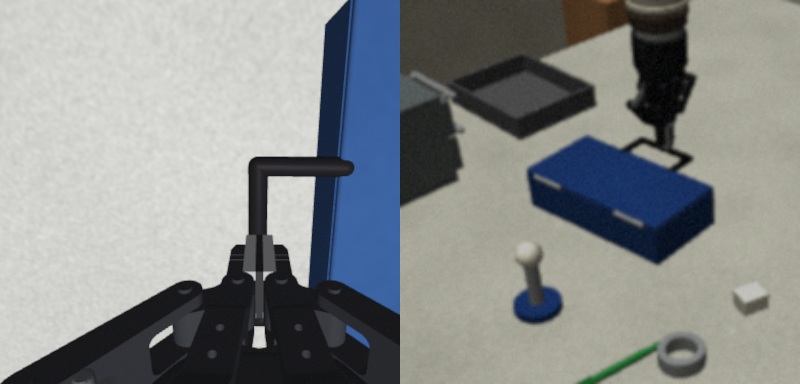

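Run:
```python
from h import *
o=bot.get_obs();p=np.array(o["ee_pos"]);print(p)
c=bot.get_calibration("scene");K=np.array(c["intrinsics"]);P=np.array(c["pose"])
f=lambda q:((lambda w:((w[0]-80)*400/208+400,(w[1]-60)*384/200))(proj(q,K,P)))
print("crop px: tcp",f(p),"grasp",f(p+[0,0,.019]),"bar",f([.430,-.2514,.0585]))
c=bot.get_calibration("wrist");K=np.array(c["intrinsics"]);T=np.eye(4);T[:3,:3]=rot(o);T[:3,3]=p;P=T@np.array(c["T_tool_cam"])
print("wrist f",K[0,0],"tcp",proj(p,K,P),"bar mid",proj([.430,-.2514,.0585],K,P),"bar end",proj([.4255,-.2066,.0585],K,P),"lid corner",proj([.457,-.129,.0585],K,P))
```

```text
[ 0.43072235 -0.24988798  0.02603389]
crop px: tcp (np.float64(664.8146050194273), np.float64(167.73606145053026)) grasp (np.float64(664.1431183877345), np.float64(156.58428504799093)) bar (np.float64(663.2982077962756), np.float64(148.01737392649383))
wrist f 305.00054445034345 tcp [259.2123694  222.29189195] bar mid [257.84899747 248.5824856 ] bar end [258.47926706 166.62903479] lid corner [352.53896272  -4.67551958]
```

Run:
```python
from h import *
im,K,P=cam("scene");w,_,_=cam("wrist")
save(np.hstack([cv2.resize(im[95:175,180:260],(400,400),interpolation=cv2.INTER_CUBIC),cv2.resize(w[200:330,195:325],(400,400),interpolation=cv2.INTER_CUBIC)]),"w4.png")
```

```text
(no output)
```

View pics/w4.png

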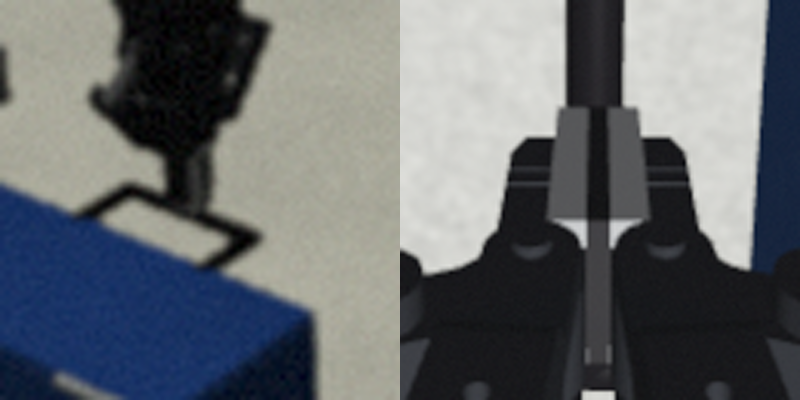

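The fingertips visibly end at bar height (left crop, about (190,213)), although the TCP reads z=0.026. The wrist view also puts the pad tips about 35–39 mm short of the nominal TCP. I can test this safely: a lower pose with TCP z≈0.005 stays clear of the table either way.

```bash
python3 -m pendant '[[[0,0,0,0,0,0,40],[0,0,0,0,0,0,40],[0,0,0.8,0,0,0,40],[0,0,0.8,0,0,0,40],[0,0,0.2,0,0,0,40]]]'
python3 -m pendant '[[[0,0,0,0,0,0,0],[0,0,0,0,0,0,0],[0,0,0,0,0,0,0],[0,0,0,0,0,0,0],[0,0,0,0,0,0,0]]]' 30
python3 - <<'E'
from h import *
plan([.430,-.2514,.0395],96)
E
```

```text
time: 6.2
ee_pos: [0.4304, -0.2499, 0.0059]
tcp_rot: [179.9, -0.1, 96.2]
wrist_force: [0.6, -0.7, 0.0]
opening: 0.0341
time: 6.62
ee_pos: [0.4297, -0.2493, 0.0042]
tcp_rot: [180.0, -0.2, 96.2]
wrist_force: [0.4, -0.4, -1.1]
opening: 0.0087
t 6.62 tcp [ 0.4297 -0.2493  0.0042] [180.   -0.2  96.2] F [ 0.4 -0.4 -1.1] open 0.0087 shift cm [-0.2   0.01 -3.53] turn [ 0.001 -0.003  0.003]
```

The opening stopped at 8.7 mm, so the bar is held. The true fingertips are therefore about 35 mm behind the nominal TCP, and I'll use that from here. Now I'll swing the lid along its 160 mm arc.

```bash
cat >> h.py <<'E'
H0=np.array([.4297,-.2493,.0042]);U=np.array([np.cos(np.radians(5.8)),np.sin(np.radians(5.8)),0])
def arc(n=5,st=.12):
    o=bot.get_obs();r=rot(o);p=np.array(o["ee_pos"]);v=p-(H0+.16*U)
    a=v@U;z=v[2];th=np.arctan2(z,-a)
    print("t",round(o["time"],2),"th",th.round(3),"rad",np.hypot(a,z).round(4),"lat",((p-H0)@[-U[1],U[0],0]).round(4),"F",np.round(o["wrist_force"],1),"rot",np.round(o["tcp_rot"],1),"open",round(o["opening"],4))
    q=p;
    for k in range(1,n+1):
        t=th+st*k;nx=H0+.16*U+.16*(-np.cos(t)*U+np.sin(t)*np.array([0,0,1]));print((r.T@(nx-q)*100).round(2));q=nx
E
python3 -m pendant '[[[0,0.1,-1.6,0,0,0,0],[0,0.25,-1.6,0,0,0,0],[0,0.4,-1.5,0,0,0,0],[0,0.55,-1.5,0,0,0,0],[0,0.7,-1.4,0,0,0,0]]]' >/dev/null
python3 -c "from h import *;arc()"
```

```text
t 7.03 th 0.49 rad 0.1596 lat 0.0002 F [ 3.1 -0.3 -5.1] rot [-179.9   -0.3   96.1] open 0.0084
[-0.01  0.96 -1.66]
[ 0.    1.19 -1.51]
[-0.    1.36 -1.35]
[-0.    1.51 -1.18]
[-0.    1.64 -0.99]
```

Tracking is excellent.

```bash
python3 -m pendant '[[[0,0.95,-1.65,0,0,0,0],[0,1.2,-1.5,0,0,0,0],[0,1.35,-1.35,0,0,0,0],[0,1.5,-1.2,0,0,0,0],[0,1.65,-1.0,0,0,0,0]]]' >/dev/null
python3 -c "from h import *;arc(6,.11)"
```

```text
t 7.45 th 1.1 rad 0.1615 lat 0.0001 F [-0.8 -1.6 -5.5] rot [-179.7   -0.3   96. ] open 0.0086
[-0.02  1.68 -0.58]
[-0.    1.67 -0.54]
[-0.01  1.72 -0.35]
[-0.01  1.75 -0.16]
[-0.01  1.76  0.03]
[-0.01  1.74  0.23]
```

```bash
python3 -m pendant '[[[0,1.65,-0.6,0,0,0,0],[0,1.65,-0.55,0,0,0,0],[0,1.7,-0.35,0,0,0,0],[0,1.75,-0.15,0,0,0,0],[0,1.75,0.05,0,0,0,0]]]' >/dev/null
python3 -c "from h import *;arc(3,.08)"
```

```text
t 7.87 th 1.652 rad 0.1636 lat -0.0001 F [-1.8 -0.5  2.3] rot [-179.5   -0.2   96. ] open 0.0086
[0.01 1.25 0.51]
[-0.    1.26  0.25]
[-0.    1.23  0.34]
```

```bash
python3 -m pendant '[[[0,1.25,0.4,0,0,0,0],[0,0.6,0.2,0,0,0,0],[0,0,0,0,0,0,40],[0,0,0,0,0,0,40],[0,0,0,0,0,0,40]]]'
python3 -c "from h import *;arc(1,.08)"
python3 -m pendant '[[[0,0,-3,0,0,0,60],[0,0,-3,0,0,0,60],[0,-3,-2,0,0,0,60],[0,-4,0,0,0,0,60],[0,-4,0,0,0,0,60]]]'
python3 - <<'E'
from h import *
ims=[]
for n in("top","scene"):
    im,K,P=cam(n);ims.append(im)
    for t,z in(("lid_bar",.211),("rod",.032),("rod_tip",.032)):
        for m in bot.mark_of(n,t)[:1]: print(n,t,np.round(m["uv"]),round(m["confidence"],2),atz(m["uv"],z,K,P).round(4))
a=2*8-0
save(np.hstack([cv2.resize(ims[0][150:310,280:420],(420,480)),cv2.resize(ims[1][60:220,100:230],(380,468))[:468] if 0 else cv2.resize(ims[1][60:220,100:226],(378,480))]),"w5.png")
E
```

```text
time: 8.28
ee_pos: [0.6244, -0.2295, 0.1625]
tcp_rot: [-179.7, -0.1, 96.1]
wrist_force: [-0.7, 1.0, 0.1]
opening: 0.0344
t 8.28 th 1.792 rad 0.1623 lat 0.0 F [-0.7  1.   0.1] rot [-1.797e+02 -1.000e-01  9.610e+01] open 0.0344
[-0.01  1.19  0.55]
time: 8.7
ee_pos: [0.5137, -0.2406, 0.2379]
tcp_rot: [-178.9, -0.5, 96.2]
wrist_force: [-0.9, -0.9, -0.0]
opening: 0.0513
top rod [382. 226.] 0.54 [ 0.525  -0.3137  0.032 ]
top rod_tip [315. 229.] 0.58 [ 0.5181 -0.1431  0.032 ]
scene lid_bar [158. 117.] 0.9 [ 0.6332 -0.2237  0.211 ]
scene rod_tip [224. 170.] 0.58 [ 0.504  -0.1505  0.032 ]
```

View pics/w5.png

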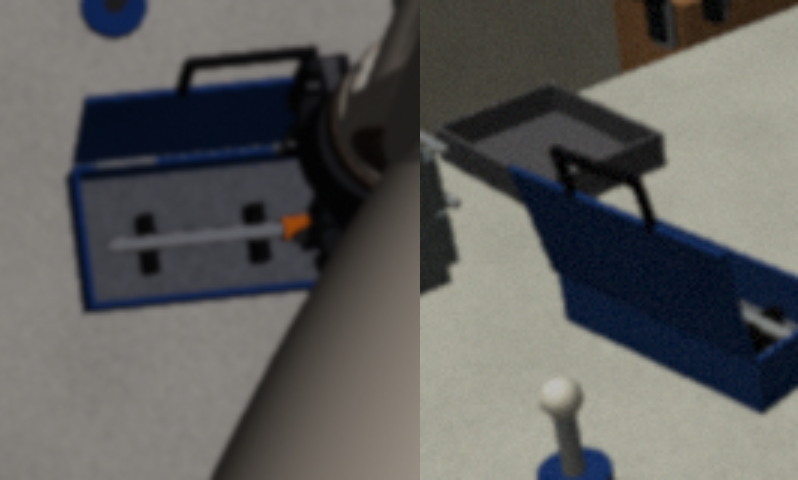

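The lid rests on its stop. The rod is visible with its orange grip towards -y. I'll move the tool above the grip and measure it with the wrist camera.

```bash
python3 -m pendant '[[[-3,0,0.5,0,0,0,60],[-3.5,0.5,0.5,0,0,0,60],[-3.5,1,0.5,0,0,0,60],[0,0,0,-0.01,0,0,60]]]' >/dev/null
python3 - <<'E'
from h import *
plan([.529,-.3167,.1],96)
im,K,P=cam("wrist");save(im,"w6.png")
for t,z in(("rod",.032),("rod_tip",.032)):
    for m in bot.mark_of("wrist",t)[:1]: print(t,np.round(m["uv"]),round(m["confidence"],2),atz(m["uv"],z,K,P).round(4))
h=cv2.cvtColor(im,cv2.COLOR_RGB2HSV);m=cv2.inRange(h,(5,120,80),(25,255,255))
c,_=cv2.findContours(m,0,1);c=max(c,key=cv2.contourArea);r=cv2.minAreaRect(c);b=cv2.boxPoints(r)
w=np.array([atz(p,.041,K,P)[:2] for p in b]);print(r,w.round(4).tolist(),w.mean(0),[np.linalg.norm(w[i]-w[i-1]).round(4) for i in range(4)])
E
```

```text
t 9.43 tcp [ 0.5459 -0.3396  0.2179] [-179.4   -0.6   96.6] F [ 0.8  0.  -1.6] open 0.0513 shift cm [ 2.35 -1.29 11.83] turn [-0.011 -0.01   0.011]
rod [246. 145.] 0.67 [ 0.5257 -0.3198  0.032 ]
rod_tip [437.  29.] 0.64 [ 0.7171 -0.1712  0.032 ]
((249.0, 146.0), (13.999998092651367, 41.99999237060547), 0.0) [[0.5241, -0.3446], [0.5193, -0.2957], [0.5352, -0.2938], [0.5408, -0.3427]] [ 0.529848   -0.31918602] [np.float64(0.0167), np.float64(0.0492), np.float64(0.0161), np.float64(0.0492)]
```

View pics/w6.png

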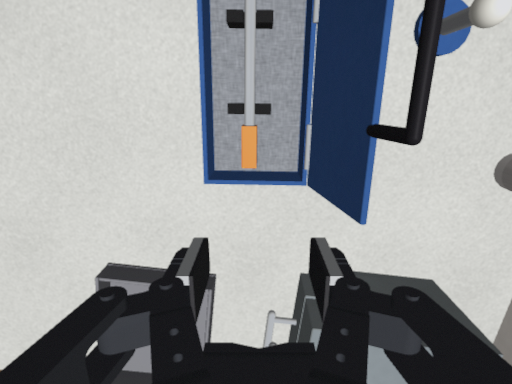

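The grip centre is at (249,146), which gives (0.5298, -0.319). That agrees with the case model to 2–3 mm, and the grip measures 49 x 16 mm. Going down.

```bash
python3 -m pendant '[[[1.2,-0.6,3,-0.011,-0.01,0.011,60],[1.1,-0.6,3,0,0,0,60],[0,0,3,0,0,0,60],[0,0,3,0,0,0,60],[0,0,0,0,0,0,60]]]' >/dev/null
python3 -c "
from h import *
plan([.5293,-.3183,-.023],95.8)"
```

```text
t 10.0 tcp [ 0.5345 -0.3105  0.1072] [179.1   0.6  96.3] F [-0.5  0.4 -0.6] open 0.0515 shift cm [-0.58 -0.81 13.02] turn [0.016 0.011 0.009]
```

```bash
python3 -m pendant '[[[-0.5,-0.5,2,0.012,0.009,0.006,60],[0,-0.2,2,0,0,0,60],[0,0,2,0,0,0,60],[0,0,0,0,0,0,60]]]' >/dev/null
python3 - <<'E'
from h import *
plan([.5293,-.3183,-.023],95.8)
im,K,P=cam("wrist")
h=cv2.cvtColor(im,cv2.COLOR_RGB2HSV);m=cv2.inRange(h,(5,120,80),(25,255,255))
c,_=cv2.findContours(m,0,1);c=max(c,key=cv2.contourArea);r=cv2.minAreaRect(c);b=cv2.boxPoints(r)
w=np.array([atz(p,.041,K,P)[:2] for p in b]);print(r,w.round(4).tolist(),w.mean(0))
E
```

```text
t 10.33 tcp [ 0.531  -0.3138  0.0545] [179.4   0.4  96.2] F [0.1 0.7 0.2] open 0.051 shift cm [-0.38 -0.29  7.75] turn [0.01  0.006 0.008]
((256.0, 218.0), (72.0, 26.0), 90.0) [[0.518, -0.2922], [0.535, -0.2904], [0.5413, -0.3432], [0.523, -0.3451]] [ 0.52933423 -0.31772501]
```

```bash
python3 -m pendant '[[[-0.4,-0.3,1.5,0.01,0.006,0.008,60],[0,0,1.5,0,0,0,60],[0,0,1.5,0,0,0,60],[0,0,0,0,0,0,60]]]' >/dev/null
python3 -c "
from h import *
plan([.5293,-.318,-.023],95.8)"
```

```text
t 10.72 tcp [ 0.5342 -0.3206  0.0208] [179.3   0.5  95.8] F [-0.9  0.3  0.5] open 0.0513 shift cm [ 0.35 -0.51  4.38] turn [0.011 0.009 0.   ]
```

```bash
python3 -m pendant '[[[0.3,-0.4,1,0.01,0.008,0,60],[0,0,1,0,0,0,60]]]' 
python3 -c "
from h import *
plan([.5293,-.318,-.023],95.8)"
```

```text
time: 10.88
ee_pos: [0.532, -0.3192, 0.0048]
tcp_rot: [179.7, 0.2, 95.8]
wrist_force: [-0.0, 1.2, -0.7]
opening: 0.0516
t 10.88 tcp [ 0.532  -0.3192  0.0048] [179.7   0.2  95.8] F [-0.   1.2 -0.7] open 0.0516 shift cm [ 0.16 -0.27  2.78] turn [0.005 0.004 0.   ]
```

```bash
python3 -m pendant '[[[0.15,-0.3,1.0,0.004,0.004,0,60],[0,-0.1,1.0,0,0,0,60]]]' 
python3 -c "
from h import *
plan([.5293,-.318,-.023],95.8)"
```

```text
time: 11.05
ee_pos: [0.5288, -0.3186, -0.015]
tcp_rot: [179.8, 0.1, 95.8]
wrist_force: [-0.6, -0.7, -0.3]
opening: 0.0509
t 11.05 tcp [ 0.5288 -0.3186 -0.015 ] [1.798e+02 1.000e-01 9.580e+01] F [-0.6 -0.7 -0.3] open 0.0509 shift cm [0.06 0.06 0.8 ] turn [0.003 0.001 0.   ]
```

```bash
python3 -m pendant '[[[0.05,0.05,0.6,0.003,0.001,0,60],[0,0,0,0,0,0,0],[0,0,0,0,0,0,0],[0,0,0,0,0,0,0],[0,0,0,0,0,0,0]]]' 60
python3 -m pendant '[[[0,0,0,0,0,0,0],[0,0,0,0,0,0,0]]]' >/dev/null
python3 -c "
from h import *
plan([.5293,-.318,-.023],95.8)"
```

```text
time: 11.47
ee_pos: [0.5278, -0.3173, -0.0243]
tcp_rot: [-179.8, -0.1, 95.8]
wrist_force: [0.3, 0.9, -1.5]
opening: 0.0169
t 11.63 tcp [ 0.528  -0.3175 -0.0238] [-1.798e+02 -1.000e-01  9.580e+01] F [-0.3 -0.1 -0.8] open 0.0171 shift cm [-0.06  0.12 -0.08] turn [-0.003 -0.002  0.   ]
```

The grip is held (17.1 mm). Lifting, then moving towards the holder.

```bash
python3 -m pendant '[[[0,0,-1.5,0,0,0,0],[0,0,-3,0,0,0,0],[0,0,-3.5,0,0,0,0],[0,0,-3.5,0,0,0,0],[0,0,-3.5,0,0,0,0]]]' >/dev/null
python3 -m pendant '[[[0,0,-3,0,0,0,0],[2,0,0,0,0,0,0],[3.5,0,0,0,0,0,0],[3.5,0,0,0,0,0,0],[3.5,0,0,0,0,0,0]]]' 
python3 -c "
from h import *
plan([.62,-.03,.2],103.2)"
```

```text
time: 12.47
ee_pos: [0.5153, -0.195, 0.1649]
tcp_rot: [-179.9, -0.0, 95.4]
wrist_force: [0.8, 0.2, -1.1]
opening: 0.0168
t 12.47 tcp [ 0.5153 -0.195   0.1649] [-179.9   -0.    95.4] F [ 0.8  0.2 -1.1] open 0.0168 shift cm [15.45 11.96 -3.52] turn [-0.002 -0.001 -0.137]
```

```bash
python3 -m pendant '[[[3,0,-2,0,0,-0.03,0],[3.3,-0.5,-2,0,0,-0.03,0],[3.3,-0.5,-2,0,0,-0.03,0],[3.3,-0.5,-2,0,0,-0.03,0],[3.8,-0.5,-0.5,0,0,0,0]]]' >/dev/null
python3 -m pendant '[[[4,0,0,0,0,0,0],[4,0,0,0,0,0,0],[4,0,0,0,0,0,0],[3,0,0,0,0,0,0],[0.5,0,0,0,0,0,0]]]' >/dev/null
python3 -c "
from h import *
plan([.43,.15,.25],103.2)"
```

```text
t 13.3 tcp [0.4285 0.135  0.2578] [179.6  -0.2 102.6] F [-0.2 -0.2 -0.9] open 0.017 shift cm [1.43 0.46 0.79] turn [ 0.007 -0.003 -0.01 ]
```

```bash
python3 -m pendant '[[[1.2,0.3,0.5,0.006,-0.003,-0.01,0],[0,0,0,0,0,0,0]]]' >/dev/null
python3 - <<'E'
from h import *
plan([.43,.15,.25],103.2)
im,K,P=cam("wrist");save(im,"w7.png")
for t,z in(("bush_near",.098),("bush_far",.098),("rotab",0),("rod_tip",.25)):
    for m in bot.mark_of("wrist",t)[:1]: print(t,np.round(m["uv"],1),round(m["confidence"],2),atz(m["uv"],z,K,P).round(4))
for q in([.5025,.2008,.098],[.4801,.292,.098]): print(proj(q,K,P))
E
```

```text
t 13.47 tcp [0.4281 0.1499 0.2537] [179.9  -0.  103.5] F [ 0.4 -1.  -1.3] open 0.0167 shift cm [-0.04  0.19  0.37] turn [ 0.002 -0.     0.004]
bush_near [340.1 132.4] 0.77 [0.5052 0.2084 0.098 ]
bush_far [348.2  45.5] 0.61 [0.4864 0.2924 0.098 ]
rotab [327.7  96. ] 0.56 [0.5016 0.2463 0.    ]
[335.62796969 138.69217322]
[342.11589263  44.33192071]
```

View pics/w7.png

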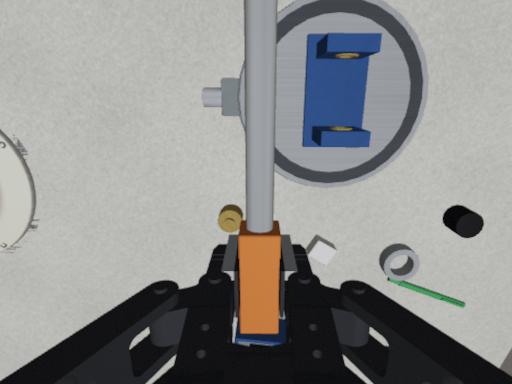

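Run:
```python
from h import *
im,K,P=cam("wrist")
save(np.vstack([cv2.resize(im[25:65,295:395],(700,280),interpolation=cv2.INTER_CUBIC),cv2.resize(im[115:157,295:395],(700,294),interpolation=cv2.INTER_CUBIC)]),"w8.png")
print(bot.get_obs()["ee_pos"],bot.get_obs()["tcp_rot"])
```

```text
[0.42862009 0.14744982 0.25458312] [ 1.79799279e+02 -4.69259491e-03  1.03209928e+02]
```

View pics/w8.png

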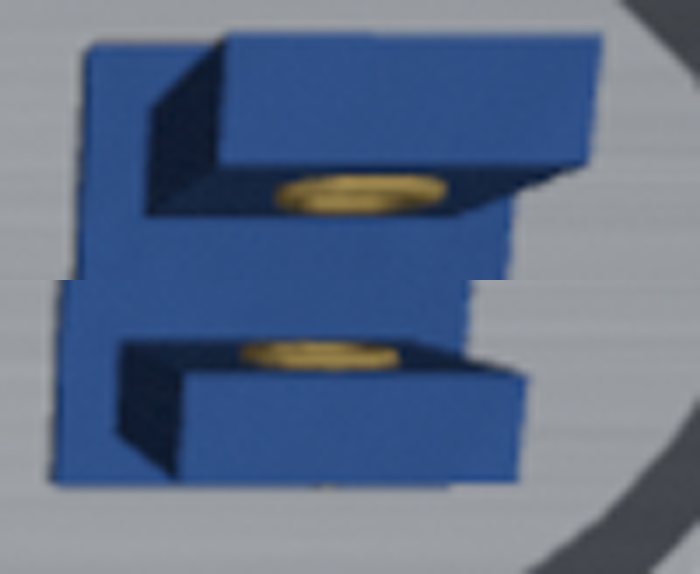

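Run:
```python
from h import *
o=bot.get_obs();c=bot.get_calibration("wrist");K=np.array(c["intrinsics"]);T=np.eye(4);T[:3,:3]=rot(o);T[:3,3]=o["ee_pos"];P=T@np.array(c["T_tool_cam"])
g=lambda u,v,y0:atz((295+u/7-.43,y0+v/7-.43),.121,K,P)[:2]
F=np.array([g(u,v,25) for u,v in((226,36),(602,34),(588,164),(218,164))])
N=np.array([g(u,v-280,115) for u,v in((184,372),(528,374),(518,482),(177,480))])
for q in(N,F):print(q.mean(0).round(4),[np.linalg.norm(q[i]-q[i-1]).round(4) for i in range(4)],[np.degrees(np.arctan2(*(q[j]-q[i])[::-1])).round(1) for i,j in((0,1),(3,2))])
d=F.mean(0)-N.mean(0);print(np.linalg.norm(d),np.degrees(np.arctan2(-d[0],d[1])))
# foot corners at z=.063 left edge
rays={}
for n in("scene","top"):
    im,K2,P2=cam(n)
    for t in("bush_near","bush_far"):
        for m in bot.mark_of(n,t)[:1]: rays.setdefault(t,[]).append(ray(m["uv"],K2,P2))
for t,q in(("bush_near",N),("bush_far",F)):
    x=q.mean(0); 
    print(t,tri(rays[t]).round(4))
```

```text
[0.5055 0.2047] [np.float64(0.0156), np.float64(0.0498), np.float64(0.0156), np.float64(0.0501)] [np.float64(12.8), np.float64(12.8)]
[0.4851 0.2916] [np.float64(0.0154), np.float64(0.0496), np.float64(0.0157), np.float64(0.0497)] [np.float64(13.5), np.float64(13.2)]
0.08928835786277715 13.20571898738966
bush_near [0.7737 0.3529 0.3412]
bush_far [0.5967 0.0956 0.1502]
```

The lug tops measure 50 x 15.6 mm, 89.3 mm apart, at a yaw of 13.2°, which all fits the given sizes. Next I'll measure the rod axis in hand with the same camera.

```bash
cat >> h.py <<'E'
def rodline(im):
    "rod axis in tool frame from wrist picture: columns of both edges per row"
    g=cv2.GaussianBlur(cv2.cvtColor(im,cv2.COLOR_RGB2LAB).astype(np.float32),(3,5),0)
    gx=np.abs(cv2.Sobel(g,cv2.CV_32F,1,0,ksize=3)).sum(2); out=[]
    sub=lambda r,a,b:(lambda k:k+.5*(r[k-1]-r[k+1])/(r[k-1]-2*r[k]+r[k+1]+1e-9))(a+int(np.argmax(r[a:b])))
    for v in range(3,212,4): out.append((v,sub(gx[v],236,256),sub(gx[v],266,288)))
    e=np.array(out)
    c=bot.get_calibration("wrist");K=np.array(c["intrinsics"]);Tc=np.array(c["T_tool_cam"])
    pl=np.polyfit(e[:,0],e[:,1],1);pr=np.polyfit(e[:,0],e[:,2],1)
    for _ in range(3):
        kl=np.abs(np.polyval(pl,e[:,0])-e[:,1])<1.2;kr=np.abs(np.polyval(pr,e[:,0])-e[:,2])<1.2
        pl=np.polyfit(e[kl,0],e[kl,1],1);pr=np.polyfit(e[kr,0],e[kr,2],1)
    print("inliers",kl.sum(),kr.sum(),len(e))
    for v in (20,110,200):
        l,r=np.polyval(pl,v),np.polyval(pr,v)
        dl,dr=[np.linalg.inv(K)@[u,v,1] for u in(l,r)]
        dl/=np.linalg.norm(dl);dr/=np.linalg.norm(dr);dm=dl+dr;dm/=np.linalg.norm(dm)
        h=np.arccos(dl@dr)/2
        D=Tc[:3,:3]@dm;t=(-.0558-Tc[2,3])/D[2];p=Tc[:3,3]+D*t
        # depth from width: perpendicular distance in the plane normal to rod
        rx=D.copy();n=np.array([1,0,0]);s=np.linalg.norm(np.cross(n,D)) 
        dist=.006/np.sin(h); q=Tc[:3,3]+D*dist/ s if 0 else Tc[:3,3]+D*dist
        print("row",v,"w",round(r-l,2),"tool xyz (plane)",p.round(4),"from width z",q.round(4))
E
python3 - <<'E'
from h import *
im,K,P=cam("wrist");rodline(im)
E
```

```text
inliers 46 42 53
row 20 w 33.88 tool xyz (plane) [ 0.1032  0.0003 -0.0558] from width z [ 0.1027  0.0003 -0.0582]
row 110 w 31.16 tool xyz (plane) [ 0.0717  0.0002 -0.0558] from width z [ 0.0718  0.0002 -0.0581]
row 200 w 28.44 tool xyz (plane) [ 0.0343 -0.     -0.0558] from width z [ 0.035  -0.     -0.0579]
```

The rod is level and centred in the jaws, with a tool y under 0.3 mm and an axis about 56 mm behind the nominal TCP. I'll back off to the entry line.

```bash
cat >> h.py <<'E'
D=np.array([-.2284,.9736]);NEAR=np.array([.5056,.2043])
def at(s,dz=0,lat=0): 
    p=NEAR+s*D+lat*np.array([D[1],-D[0]]); plan([p[0],p[1],.042+dz],103.4)
E
python3 -m pendant '[[[-3,1,0,0,0,0,0],[-3.5,2,0.5,0,0,0,0],[-3.5,2,1,0,0,0,0],[-3.5,2,2,0,0,0,0],[-2.5,1,2,0,0,0,0]]]' >/dev/null
python3 -c "
from h import *
at(-.215,.06)"
```

```text
t 14.53 tcp [0.545  0.0128 0.2054] [179.2  -0.  103.8] F [ 1.1  0.6 -0.7] open 0.0171 shift cm [-1.96  0.38 10.34] turn [ 0.014 -0.001  0.008]
```

```bash
python3 -m pendant '[[[-1,0.2,2.5,0.012,0,0.007,0],[-0.5,0.1,3,0,0,0,0],[0,0,2.8,0,0,0,0],[0,0,2,0,0,0,0],[0,0,0,0,0,0,0]]]' >/dev/null
python3 -c "
from h import *
at(-.215,.0)"
```

```text
t 14.95 tcp [ 0.5538 -0.0086  0.0921] [-179.8   -0.   103. ] F [-0.9  0.2 -2. ] open 0.0171 shift cm [0.32 0.19 5.01] turn [-0.004 -0.001 -0.008]
```

```bash
python3 -m pendant '[[[0,0.2,1.8,-0.004,0,-0.007,0],[0,0,1.5,0,0,0,0],[0,0,1.0,0,0,0,0],[0,0,0,0,0,0,0]]]' >/dev/null
python3 - <<'E'
from h import *
at(-.215,.0)
im,K,P=cam("wrist");rodline(im)
rays={}
ims=[]
for n in("scene","top"):
    im,K,P=cam(n);ims.append(im)
    for t in("bush_near","bush_far","rod_tip","rod"):
        for m in bot.mark_of(n,t)[:1]: rays.setdefault(t,[]).append(ray(m["uv"],K,P));print(n,t,np.round(m["uv"],1),round(m["confidence"],2),atz(m["uv"],.098,K,P).round(4))
for t,r in rays.items():
    if len(r)==2:print(t,tri(r).round(4))
s=ims[0][170:250,270:410];tp=ims[1][205:265,110:260]
save(np.vstack([cv2.resize(s,(525,300),interpolation=cv2.INTER_CUBIC),cv2.resize(tp,(525,210),interpolation=cv2.INTER_CUBIC)]),"w9.png")
E
```

```text
t 15.28 tcp [ 0.5562 -0.0081  0.0502] [180.   -0.  103.4] F [ 0.1 -0.4 -0.7] open 0.0174 shift cm [ 0.33 -0.08  0.82] turn [ 0.001 -0.    -0.   ]
inliers 52 52 53
row 20 w 33.49 tool xyz (plane) [ 0.1032  0.0003 -0.0558] from width z [ 0.103   0.0003 -0.0568]
row 110 w 30.95 tool xyz (plane) [ 0.0717  0.0002 -0.0558] from width z [ 0.0718  0.0001 -0.0572]
row 200 w 28.4 tool xyz (plane) [ 0.0343 -0.     -0.0558] from width z [ 0.035  -0.     -0.0577]
scene bush_near [341.6 208.3] 0.82 [0.5041 0.2049 0.098 ]
scene bush_far [386.6 221.7] 0.92 [0.4792 0.2954 0.098 ]
scene rod_tip [319.9 199.5] 0.67 [0.5103 0.1539 0.098 ]
scene rod [248.7 174.6] 0.56 [ 0.5447 -0.0224  0.098 ]
top bush_near [176.2 228.9] 0.57 [0.5091 0.1992 0.098 ]
top bush_far [134.3 236.8] 0.72 [0.49   0.2991 0.098 ]
top rod_tip [190.4 224.3] 0.73 [0.5202 0.1654 0.098 ]
top rod [135.5 236.4] 0.61 [0.491  0.2963 0.098 ]
bush_near [0.5071 0.2023 0.0986]
bush_far [0.4886 0.298  0.1055]
rod_tip [0.5199 0.1623 0.1078]
rod [0.5679 0.1733 0.2224]
```

View pics/w9.png

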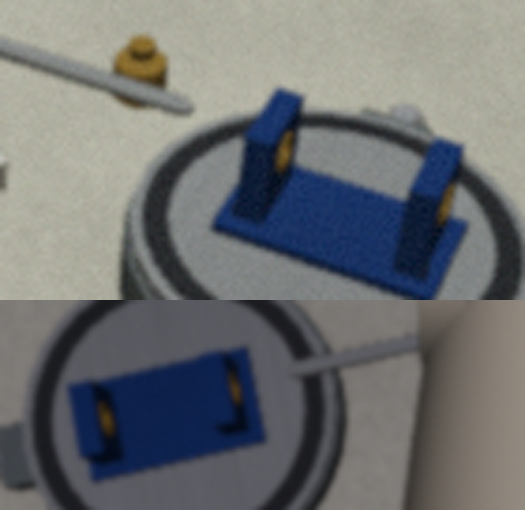

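The entry pose looks good: the tip and the near bushing line up in both views. Next I'll trim the height and side offset and advance.

```bash
python3 -m pendant '[[[0.6,-0.1,0.4,0.001,0,0,0],[0.6,0,0.3,0,0,0,0],[0.5,0,0,0,0,0,0],[0,0,0,0,0,0,0]]]' >/dev/null
python3 - <<'E'
from h import *
at(-.193,.0)
E
```

```text
t 16.17 tcp [0.5515 0.0097 0.0437] [179.9  -0.  103.3] F [ 0.3 -0.1 -1.2] open 0.0172 shift cm [ 0.7  -0.02  0.17] turn [ 0.002 -0.    -0.001]
```

```bash
python3 -m pendant '[[[0.7,0,0.2,0.002,0,0,0],[0.6,0,0,0,0,0,0],[0.6,0,0,0,0,0,0]]]'
python3 - <<'E'
from h import *
at(-.16,.0)
E
```

```text
time: 16.42
ee_pos: [0.5466, 0.0295, 0.0413]
tcp_rot: [-180.0, -0.0, 103.3]
wrist_force: [-1.0, 0.2, -0.8]
opening: 0.017
t 16.42 tcp [0.5466 0.0295 0.0413] [-180.    -0.   103.3] F [-1.   0.2 -0.8] open 0.017 shift cm [ 1.95  0.   -0.07] turn [-0.001 -0.    -0.001]
```

```bash
python3 -m pendant '[[[0.6,0,-0.05,0,0,0,0],[0.6,0,0,0,0,0,0],[0.6,0,0,0,0,0,0]]]'
python3 - <<'E'
from h import *
at(-.14,.0)
E
```

```text
time: 16.67
ee_pos: [0.5419, 0.0493, 0.0419]
tcp_rot: [-180.0, -0.0, 103.4]
wrist_force: [0.5, -0.1, -1.4]
opening: 0.0169
t 16.67 tcp [0.5419 0.0493 0.0419] [-180.    -0.   103.4] F [ 0.5 -0.1 -1.4] open 0.0169 shift cm [ 1.91  0.01 -0.01] turn [-0.001 -0.    -0.001]
```

```bash
python3 -m pendant '[[[0.6,0,0,0,0,0,0],[0.6,0,0,0,0,0,0],[0.6,0,0,0,0,0,0],[0.6,0,0,0,0,0,0]]]'
python3 - <<'E'
from h import *
at(-.105,.0)
im,K,P=cam("wrist");rodline(im);s,_,_=cam("scene")
save(np.hstack([cv2.resize(im[0:100,170:370],(500,250)),cv2.resize(s[170:250,270:410],(300,250))]),"w10.png")
E
```

```text
time: 17.0
ee_pos: [0.5358, 0.0755, 0.0422]
tcp_rot: [-180.0, -0.0, 103.4]
wrist_force: [-0.1, -0.3, -0.6]
opening: 0.0171
t 17.0 tcp [0.5358 0.0755 0.0422] [-180.    -0.   103.4] F [-0.1 -0.3 -0.6] open 0.0171 shift cm [2.73 0.01 0.02] turn [-0. -0. -0.]
inliers 44 50 53
row 20 w 33.38 tool xyz (plane) [ 0.1032  0.0003 -0.0558] from width z [ 0.103   0.0003 -0.0564]
row 110 w 30.89 tool xyz (plane) [ 0.0717  0.0002 -0.0558] from width z [ 0.0718  0.0001 -0.057 ]
row 200 w 28.41 tool xyz (plane) [ 0.0343 -0.     -0.0558] from width z [ 0.035  -0.0001 -0.0578]
```

View pics/w10.png

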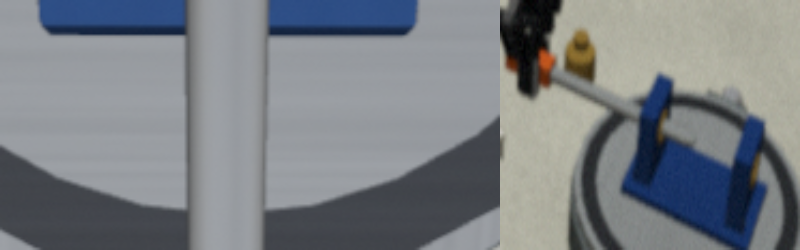

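The rod is through the near bushing, with its centre at 227 against the foot's centre at 228. No contact forces, so I'll continue to the far bushing.

```bash
python3 -m pendant '[[[0.6,0,0,0,0,0,0],[0.6,0,0,0,0,0,0],[0.6,0,0,0,0,0,0],[0.6,0,0,0,0,0,0],[0.3,0,0,0,0,0,0]]]'
python3 - <<'E'
from h import *
at(-.05,.0)
E
```

```text
time: 17.52
ee_pos: [0.5291, 0.1038, 0.0422]
tcp_rot: [-180.0, -0.0, 103.4]
wrist_force: [-0.2, -0.1, -2.3]
opening: 0.0167
t 17.52 tcp [0.5291 0.1038 0.0422] [-180.    -0.   103.4] F [-0.2 -0.1 -2.3] open 0.0167 shift cm [5.32 0.02 0.02] turn [-0.    -0.    -0.001]
```

```bash
python3 -m pendant '[[[0.6,0.02,0,0,0,0,0],[0.5,0,0,0,0,0,0],[0.5,0,0,0,0,0,0]]]'
python3 -m pendant '[[[0.5,0,0,0,0,0,0],[0.5,0,0,0,0,0,0]]]'
python3 - <<'E'
from h import *
at(-.05,.0)
E
```

```text
time: 17.77
ee_pos: [0.5252, 0.121, 0.0422]
tcp_rot: [-180.0, 0.0, 103.4]
wrist_force: [0.2, 0.5, -0.6]
opening: 0.017
time: 17.93
ee_pos: [0.5226, 0.1318, 0.0422]
tcp_rot: [-180.0, 0.0, 103.4]
wrist_force: [0.5, 0.3, -1.4]
opening: 0.0172
t 17.93 tcp [0.5226 0.1318 0.0422] [-180.     0.   103.4] F [ 0.5  0.3 -1.4] open 0.0172 shift cm [2.45 0.01 0.02] turn [-0.     0.    -0.001]
```

Tip inside the far bushing, with forces still near zero.

```bash
python3 -m pendant '[[[0.5,0,0,0,0,0,0],[0.5,0,0,0,0,0,0],[0.5,0,0,0,0,0,0],[0.4,0,0,0,0,0,0],[0.3,0,0,0,0,0,0]]]'
python3 -m pendant '[[[0,0,0,0,0,0,0],[0,0,0,0,0,0,0]]]'
python3 - <<'E'
from h import *
at(-.049,.0)
im,K,P=cam("wrist");s,Ks,Ps=cam("scene")
for t in("bush_far","rod_tip","lid_bar"):
    for m in bot.mark_of("scene",t)[:1]: print(t,np.round(m["uv"],1),round(m["confidence"],2),atz(m["uv"],.098,Ks,Ps).round(4))
# grip front-face / lug distance in wrist view
save(np.hstack([cv2.resize(im[0:300,150:370],(396,540)),cv2.resize(s[165:265,290:420],(400,540))]),"w11.png")
E
```

```text
time: 18.35
ee_pos: [0.5169, 0.156, 0.0422]
tcp_rot: [-180.0, -0.0, 103.4]
wrist_force: [-0.2, -0.3, -1.1]
opening: 0.0171
time: 18.52
ee_pos: [0.5166, 0.1568, 0.0421]
tcp_rot: [-180.0, -0.0, 103.4]
wrist_force: [-0.1, 0.2, -2.0]
opening: 0.0172
t 18.52 tcp [0.5166 0.1568 0.0421] [-180.    -0.   103.4] F [-0.1  0.2 -2. ] open 0.0172 shift cm [-0.02  0.01  0.01] turn [-0.    -0.     0.001]
bush_far [226.  249.7] 0.49 [0.753  0.1141 0.098 ]
rod_tip [400.7 228.8] 0.7 [0.4797 0.3265 0.098 ]
lid_bar [159.2 113.2] 0.86 [ 0.4929 -0.4211  0.098 ]
```

View pics/w11.png

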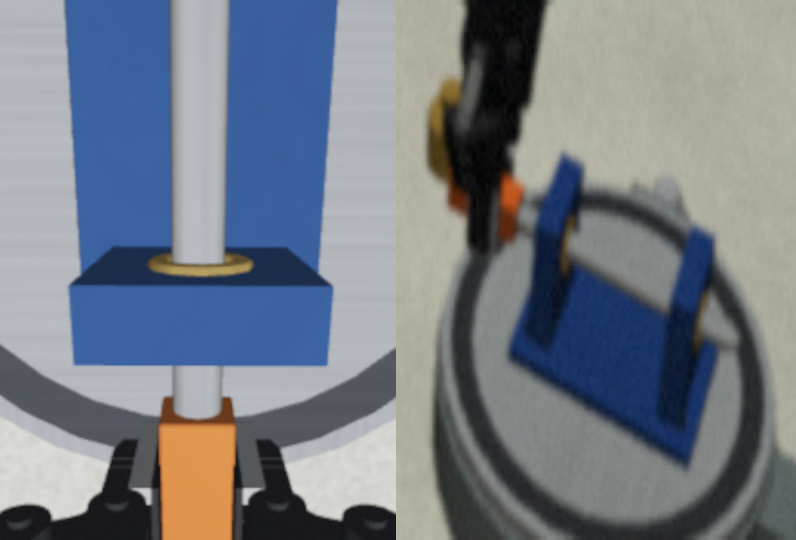

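Run:
```python
from h import *
o=bot.get_obs();c=bot.get_calibration("wrist");K=np.array(c["intrinsics"]);T=np.eye(4);T[:3,:3]=rot(o);T[:3,3]=o["ee_pos"];P=T@np.array(c["T_tool_cam"])
s=lambda v,z:(atz((260,v),z,K,P)[:2]-NEAR)@D
print("lug -y edge",s(364/1.8,.121),"lug +y edge",s(285/1.8,.121),"grip front top edge",s(399/1.8,.107),s(422/1.8,.107))
cs=bot.get_calibration("scene");Ks=np.array(cs["intrinsics"]);Ps=np.array(cs["pose"])
for e in(.11,.12,.126,.13):print(e,proj([*(NEAR+e*D),.098],Ks,Ps))
# tip seen at crop (740,348)
print(290+(740-396)*130/400,165+348*100/540)
```

```text
lug -y edge -0.007738770991908698 lug +y edge 0.007855572672409076 grip front top edge -0.021085685205759482 -0.026797819891419557
0.11 [393.52365153 225.56863103]
0.12 [398.55979427 227.20297292]
0.126 [401.60326038 228.19064631]
0.13 [403.64139489 228.85206693]
401.8 229.44444444444446
```

The margins are good. Relative to the near bushing, the grip origin is at about -50 mm (must lie between -60 and -38), and the tip is 33–36 mm past the far bushing's centre. Wrist force is about 1–2 N. Handing in.

```bash
python3 -c "
from h import *
print(bot.job_done())"
```

```text
the job is handed in; nothing more can be done
None
```

I opened the lid onto its stop, lifted the rod out by its orange grip and threaded it through the near bushing, then the far one. I handed in still holding it at a 60 N grip setting, at 18.5 s on the robot clock. No verdict was reported.

**Last checks:**
- **Rod position:** the grip centre is about 50 mm short of the near bushing's centre, which leaves the grip face about 15 mm clear of the brass. The tip is about 33–36 mm past the far bushing's centre.
- **Alignment and forces:** the tool was within 0.1° of the planned line, and the wrist force read no more than about 2 N throughout the insertion. The finger opening was 17.2 mm, steady on the 18 mm grip.
- **Lid:** it was still open in the last scene picture, with the handle bar where the stop puts it.
- **Bystanders:** I noticed none moved in the pictures, but I did not measure them at the end.

**What disagreed:**
- **Fingertip position:** the fingertips end about 35 mm short of the stated TCP. Because of this, my first two tries at the lid handle closed on nothing. I corrected for it after that.
- **Detection:** in the last scene picture the network marked the far bushing in the wrong place, with low confidence (0.49). I relied on the wrist camera's measurement of the lugs instead.

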